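Hang the lift-off door on the machine housing

TASK

Hang the black lift-off door, the panel with the two steel hinge sockets on one edge, on the two upright pintles at the front corner of the open machine housing. Both sockets must sit fully home on their pintles with the door upright; it may be left at any angle of swing. Leave the plain cover without sockets where it stands.

Things in the scene. Friction and masses are not known exactly. Their poses are not given: they have to be found in the camera images.
- door_mid (a point): Centre of the lift-off door's loose black panel: 10 mm thick (x), 110 wide (y), 185 high (z, up), about 0.4 kg. Starts upright in the slot of a fixed grey stand (80 x 80, 45 mm high), its underside 10 mm above the table; lifts straight out. Pinch it across its thickness at the top edge, 92.5 mm above this point. A small pull on the +x face near the +y edge ends 70 mm below the top.
- door_socket (a point): Centre of the lower mouth of the door's lower socket, 83 mm along -y and 77.5 mm below door_mid; axes as the door's. Two upright steel tubes, open at both ends (bore 27, outside 35, length 28 mm), stand out 28 mm from the panel's -y edge to their common axis; the upper one's lower mouth is 130 mm above this point. When home, this point lies on hinge_low.
- hinge_low (a point): Centre of the lower pintle's flat round shoulder (32 mm across, 45 mm above the table), where the lower socket comes to rest. The steel pintle rises 28 mm from it: 20 mm in diameter for 10 mm, then tapering to a 3 mm tip. z up; +y points straight out of the open front of the fixed black housing (170 x 140 x 215 mm high), which begins 36 mm along -y. A door with its y along this y is square to it.
- hinge_up (a point): Same point of the equal upper pintle, 130 mm straight above hinge_low; axes the same. Its shoulder and bracket reach 18 mm down, over the lower pintle. So bring the door in from the front, along -y, with the sockets 30 to 80 mm above home: the lower socket passes between lower tip and upper bracket; then lower straight down.
- cover_mid (a point): Centre of the plain cover: a loose black panel of the door's size (10 x 110 x 185 mm, axes alike) with the same pull but no sockets, upright in a second, equal stand. Door and cover may be in either stand: one is nearer the robot, the other farther out and more to the left, so that a straight carry to the hinge passes clear beside the near one. Not to be moved.
Things that resemble listed ones, but are neither listed nor needed, are in the scene too. Leave any pink or red look-alike of the part that bears door_mid alone.

How it is judged:
At the end, for the whole second after the job is handed in: The door hangs on both pintles: the mouth of its lower socket is within 10 mm sideways and 8 mm in height of the lower shoulder, and the door is upright within 7 degrees (so the upper socket is on its pintle too). Any swing angle. The plain cover has not been moved (30 mm allowed) (horizontal distance between door_socket and hinge_low below 0.01 m and z of door_socket in the frame of hinge_low between -0.008 and 0.008 m and angle between door_mid's own z axis and vertical below 0.12 rad); the robot touches nothing.
It fails at once if the plain cover is moved more than 30 mm (distance of cover_mid from where it was at the start of the episode above 0.03 m).
It also fails if it takes over 43 s, if anything falls off the work surface, if the arm or the gripper's body presses on something with over 40 N, if the wrist force passes 120 N, or if a joint passes its speed limit or range.

ROBOT

A 7-joint arm with a two-finger parallel gripper is mounted at the origin on the work surface. World frame = base frame: x ahead of the robot, y to its left, z up, the work surface at z = 0. Lengths are in m, angles in rad, forces in N, time in s.
With the tool pointing down it reaches from about 0.4 to 0.85 m from the base axis. Payload 6.9 kg.
Tool frame: the origin (TCP) lies at the very end of the fingers, on their centre line; the grasp point (between the pads) lies 19 mm behind it; x points along the fingers, y is the direction in which the jaws open and shut, and the axes are right-handed (so a half turn about x gives the same grasp; the last joint's range is limited). The gripper opens to 85 mm and grips with 20 to 120 N. Pads are 22 mm wide; open, the fingers measure 114 mm over their backs; the gripper's body (76 mm by 85 mm) begins 54 mm behind the grasp point. The pads swing forward as they close: fully open they stand 13 mm farther back than shut.
Start: joints at [-1.006, 0.507, -0.238, 1.5, 0.126, 1.149, -0.155], TCP at [0.277, 0.56, 0.231] pointing down, gripper open.
Joint ranges: [-3.08, 3.08], [-0.24, 2.05], [-1.43, 1.35], [0, 2.5], [-1.52, 4.66], [0.17, 1.96], [-2.89, 2.89]. Speed limits (rad/s): [2.39, 2.39, 3.14, 3.14, 3.14, 3.14, 3.14].

INTERFACE

Orientations are given as a unit quaternion [x, y, z, w].
In Python, from station import r, cams, order, nets gives the robot as it stands. The module is installed in compiled form; this text tells all that it offers.
- The arm moves only by the tool apply_moves, never from a script. Its argument "rows" is a list of rows, each an object of numbers: "wx", "wy", "wz": the turn, a rotation vector about the tool's x, y, z in degrees; "dx", "dy", "dz": the shift along the tool's x, y, z in mm; "gripper": the closure, from -1 (fully open) to 1 (shut). A call has 1 to 12 rows; each row shifts and turns the commanded pose from where the row before left it, along the tool's axes as they then stand; what a row does not reach is not made up. A row lasts 1/10 s, in which the tool goes at most 50 mm and 8.59 degrees, less where a joint would pass 70% of its speed; a pose out of reach is approached as far as the arm can. A call is refused whole if a number of a shift passes 50 or a number of a turn 8.59, either way. A call with a gripper value outside its range is refused whole. The fingers move at their own pace and stop on an object; "grip_force" is the grip in N (left out, the last holds). Time passes only in rows, so rows that do not move let the fingers close. It gives the time, the measured TCP pose, the force and the opening at its end, in the units of the state.
- r.observe(): the state, without advancing time (a new reading comes with each control period).
- cams.snapshot(name): name is "side" or "top"; returns (picture, depth): 384x512x3 uint8, red, green, blue; 384x512 float32, m along the optical axis (not along the pixel's ray), 0 where there is no reading.
- cams.camera_params(name): a dict with "K" (3x3 intrinsics, pixels), "world_from_camera" (4x4, takes a point from camera to world coordinates). Camera axes: x right, y down, z forward; pixel columns grow to the right and rows downward; lengths in m; the calibration is good to about 2 mm. A picture is of the moment at which its call begins. camera_params takes no time and is no camera call.
- order.sign_off(): hands the job in, once; it reports no verdict.
Trained networks look in the newest picture that a camera, given by its name, has taken for a name from the list of things; names that differ only in an ending like _2 or _b are one class to them, and where a whole thing is asked for, a point or a joint stands for the part that bears it (a point fixed in the world has none). Each returns a list of dicts, best first, with "confidence" (0 to 1); they miss things now and then, are a little off and sometimes report something else, mostly with a low value. They report only what shows in the picture. A call takes as long as a camera call. They do not tell look-alikes from the thing itself.
- nets.recognise(target, camera): "xyz" ([x, y, z] in m, in world coordinates, good to about 4 mm: the middle of the surface that is visible of it).
- nets.outline_of(target, camera): "mask" (384x512 bool, what is visible of it).
The state is a dict: "time_s": time; "joints": joint angles; "qvel": joint speeds; "joint_torque": joint torques, N m; "tool_pos": TCP position; "ee_rot": TCP orientation; "wrist_force": force on the tool from outside, world axes, zero at the start; "torque": the same for the moment, N m; "opening": opening from 0.0 (shut) to 1.0 (fully open).
Only numpy, scipy, OpenCV 4.12 (cv2) and the standard library are available. Lean on these libraries where they do the work, as an engineer would, in place of code of your own. Each camera call takes 0.05 s, during which the arm holds its last target. There are 200 camera calls.

## Working session

There is one attempt and no reset: what is moved stays moved. The work goes in short steps, Python scripts to look and compute and a tool call to move; the robot and the scene stay as the last step left them, time stands still between calls to the robot, and variables do not carry over. Pictures are saved under pics/ and viewed, about 8 in all and at most 12, crops included, and the job is handed in when it is done.

Besides the shell and the picture viewer there is one more tool, called after "Emit:" as name(argument=value, ...) on one line, values as JSON. apply_moves: Moves the arm, as the interface text tells. Its arguments: {"type":"object","properties":{"rows":{"type":"array"},"grip_force":{"type":"number"}},"required":["rows"]}

```bash
mkdir -p pics; python3 - <<'E'
from station import r,cams,order,nets
import cv2,numpy as np,pickle
print({k:np.round(v,3) for k,v in r.observe().items()})
ims=[]
for c in("side","top"):
    im,d=cams.snapshot(c);p=cams.camera_params(c);pickle.dump((im,d,p),open(f"{c}0.pkl","wb"));ims.append(im)
    print(c,np.round(p["K"],1).tolist(),np.round(p["world_from_camera"],3).tolist())
    for t in("door_mid","door_socket","hinge_low","hinge_up","cover_mid"):
        print(c,t,[(np.round(x["xyz"],3).tolist(),round(x["confidence"],2)) for x in nets.recognise(t,c)])
    cv2.imwrite(f"pics/{c}0.png",cv2.resize(im[:,:,::-1],(800,600)))
E
```

```text
{'time_s': np.float64(0.0), 'joints': array([-1.006,  0.508, -0.238,  1.501,  0.126,  1.149, -0.155]), 'qvel': array([-0.001,  0.001,  0.001, -0.   , -0.001,  0.001,  0.001]), 'joint_torque': array([ 1.0000e-03, -6.2059e+01, -2.1860e+00, -2.4965e+01,  1.3000e-02,
        1.2000e-02,  0.0000e+00]), 'tool_pos': array([0.277, 0.56 , 0.23 ]), 'ee_rot': array([ 0.16 ,  0.689, -0.161,  0.688]), 'wrist_force': array([0.837, 0.477, 0.405]), 'torque': array([ 0.006, -0.   ,  0.027]), 'opening': np.float64(0.999)}
side [[416.8, 0.0, 257.3], [0.0, 416.8, 189.8], [0.0, 0.0, 1.0]] [[0.945, -0.187, 0.268, 0.108], [-0.327, -0.583, 0.744, -0.866], [0.017, -0.791, -0.612, 0.972], [0.0, 0.0, 0.0, 1.0]]
side door_mid [([0.411, 0.389, 0.107], 0.91), ([0.585, 0.482, 0.116], 0.76), ([0.454, 0.118, 0.122], 0.71), ([0.281, 0.213, 0.11], 0.63), ([0.375, -0.108, 0.106], 0.55)]
side door_socket [([0.412, 0.389, 0.104], 0.97), ([0.451, 0.121, 0.122], 0.89), ([0.286, 0.211, 0.107], 0.79), ([0.582, 0.478, 0.115], 0.67), ([0.375, -0.106, 0.11], 0.55)]
side hinge_low [([0.484, -0.409, 0.195], 0.61)]
side hinge_up [([0.487, -0.408, 0.196], 0.6)]
side cover_mid [([0.574, 0.286, 0.122], 0.58)]
top [[402.2, 0.0, 256.9], [0.0, 402.2, 193.1], [0.0, 0.0, 1.0]] [[-0.024, -0.981, 0.191, 0.214], [-0.999, 0.029, 0.025, 0.114], [-0.031, -0.19, -0.981, 1.379], [0.0, 0.0, 0.0, 1.0]]
top door_mid [([0.59, 0.524, 0.132], 0.91), ([0.452, 0.14, 0.159], 0.88), ([0.301, 0.238, 0.173], 0.58), ([0.41, 0.395, 0.135], 0.58), ([0.383, -0.105, 0.164], 0.56)]
top door_socket [([0.382, -0.106, 0.169], 0.93), ([0.411, 0.398, 0.136], 0.78), ([0.303, 0.236, 0.169], 0.66), ([0.587, 0.524, 0.134], 0.61), ([0.452, 0.14, 0.155], 0.59)]
top hinge_low [([0.509, -0.349, 0.214], 0.57)]
top hinge_up [([0.509, -0.35, 0.218], 0.82)]
top cover_mid [([0.575, 0.302, 0.14], 0.57)]
```

View pics/side0.png

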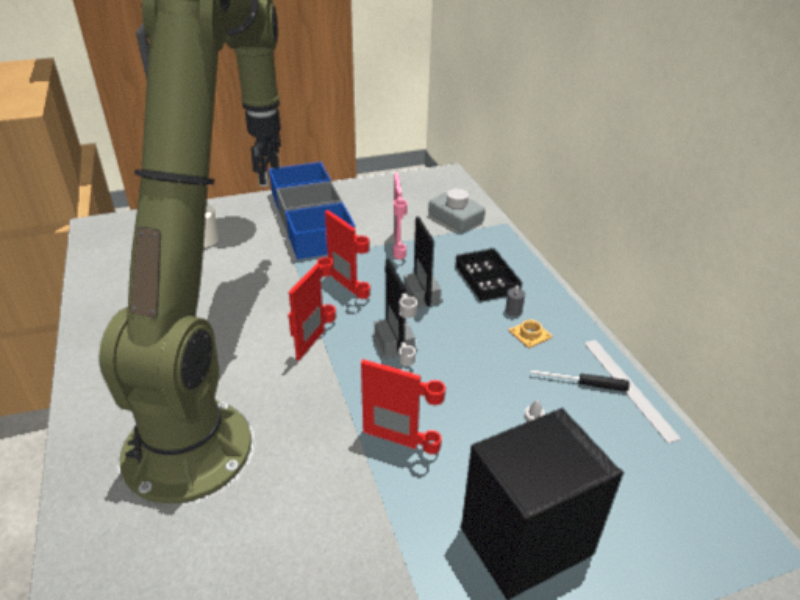

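View pics/top0.png

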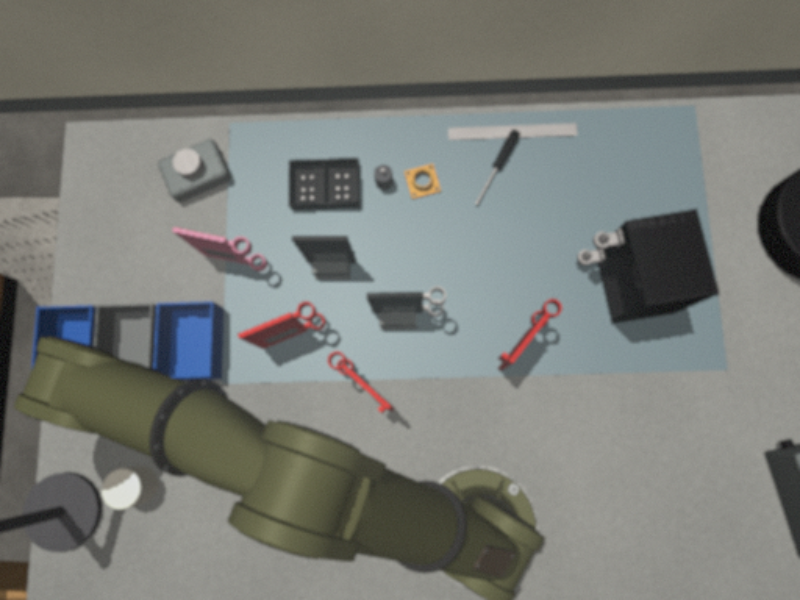

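Top view: the door is the black panel at (395,305) with steel rings at (435,297). The cover is the black panel at (325,250), no rings. The red and pink panels are look-alikes. The pintle brackets are at (605,238) and (588,257), on the housing's left face. Next I measure from depth and confirm with a crop.

```bash
cat > h.py <<'E'
import pickle,cv2,numpy as np
def cloud(im,d,p):
    K=p["K"];v,u=np.mgrid[:384,:512]
    P=np.stack([(u-K[0,2])/K[0,0]*d,(v-K[1,2])/K[1,1]*d,d],-1)
    T=p["world_from_camera"];W=P@T[:3,:3].T+T[:3,3];W[d==0]=9
    return W
def box(W,x0,x1,y0,y1,z0,z1):
    return (W[...,0]>x0)&(W[...,0]<x1)&(W[...,1]>y0)&(W[...,1]<y1)&(W[...,2]>z0)&(W[...,2]<z1)
def rect(q):
    c,s,a=cv2.minAreaRect((q[:,:2]*1000).astype(np.float32)); return np.round(c,1),np.round(s,1),round(a,1)
E
python3 - <<'E'
from h import *
crops=[]
for c in("top","side"):
    im,d,p=pickle.load(open(c+"0.pkl","rb"));W=cloud(im,d,p)
    for n,b in dict(housing=(.35,.7,-.55,-.2,.205,.225),doortop=(.40,.50,.09,.22,.185,.2),sock=(.40,.50,.03,.09,.175,.19),sockall=(.40,.50,.03,.088,.02,.19),doorface=(.40,.50,.09,.22,.06,.185),
       covertop=(.52,.63,.22,.40,.185,.2),pint=(.4,.6,-.3,-.15,.16,.21),pintlow=(.4,.6,-.3,-.15,.03,.08)).items():
        m=box(W,*b);q=W[m]
        if len(q)<6: print(c,n,len(q));continue
        x=q[:,:2]-q[:,:2].mean(0);e=np.linalg.svd(x,full_matrices=False)[2][0]
        vv,uu=np.nonzero(m)
        print(c,n,len(q),"rect",*rect(q),"mean",np.round(q.mean(0),3),"max z",q[:,2].max().round(3),"axis",np.degrees(np.arctan2(e[1],e[0])).round(1),"px",int(uu.mean()),int(vv.mean()))
    for n in((230,165) if c=="top" else (225,155),(355,130) if c=="top" else (300,230)):
        u,v=n;crops.append(cv2.resize(im[v:v+60,u:u+80],(400,300),interpolation=cv2.INTER_CUBIC))
M=np.vstack([np.hstack(crops[:2]),np.hstack(crops[2:])])
cv2.imwrite("pics/crops.png",M[:,:,::-1])
E
```

```text
top housing 2722 rect [ 512.5 -365.5] [171.3 143.3] 8.0 mean [ 0.51  -0.366  0.214] max z 0.222 axis -171.4 px 428 164
top doortop 139 rect [458.6 155. ] [118.1  10.9] 89.7 mean [0.458 0.159 0.194] max z 0.199 axis -89.8 px 252 188
top sock 44 rect [458.9  75.2] [34.2 27.3] 6.8 mean [0.459 0.075 0.181] max z 0.186 axis -174.5 px 279 188
top sockall 90 rect [458.5  74.2] [34.8 26.4] 0.3 mean [0.456 0.074 0.132] max z 0.186 axis 176.8 px 279 192
top doorface 278 rect [458.5 152.2] [125.   16.3] 87.4 mean [0.454 0.156 0.128] max z 0.185 axis 90.3 px 254 194
top covertop 142 rect [576.2 306.5] [108.4  12. ] 88.7 mean [0.576 0.305 0.194] max z 0.2 axis -91.9 px 203 152
top pint 238 rect [ 504.6 -215.7] [ 91.9 207. ] 30.8 mean [ 0.549 -0.257  0.179] max z 0.21 axis 137.7 px 387 156
top pintlow 162 rect [ 504.9 -209.4] [ 48.5 213.9] 45.8 mean [ 0.553 -0.258  0.048] max z 0.08 axis 137.3 px 376 166
side housing 3994 rect [ 510.8 -351.1] [173. 176.] 8.3 mean [ 0.509 -0.375  0.215] max z 0.22 axis -173.0 px 348 296
side doortop 97 rect [461.4 158. ] [ 11.5 111. ] 0.0 mean [0.46  0.153 0.194] max z 0.2 axis -90.2 px 253 176
side sock 62 rect [460.1  75.1] [34.7 30.8] 70.2 mean [0.461 0.073 0.181] max z 0.188 axis -128.3 px 261 194
side sockall 205 rect [461.3  71.7] [35.3 31.5] 1.6 mean [0.459 0.069 0.111] max z 0.188 axis -159.1 px 260 211
side doorface 364 rect [457.6 149.1] [ 16.3 120.1] 6.5 mean [0.458 0.147 0.123] max z 0.184 axis -88.2 px 252 194
side covertop 79 rect [579.7 304.1] [115.5  12.4] 88.1 mean [0.578 0.3   0.194] max z 0.199 axis -92.2 px 271 146
side pint 168 rect [ 494.9 -206.5] [ 28.7 196.1] 55.2 mean [ 0.516 -0.225  0.179] max z 0.206 axis -36.1 px 320 259
side pintlow 49 rect [ 431.2 -158.4] [16.1 32. ] 89.3 mean [ 0.429 -0.159  0.04 ] max z 0.05 axis 175.1 px 276 283
```

View pics/crops.png

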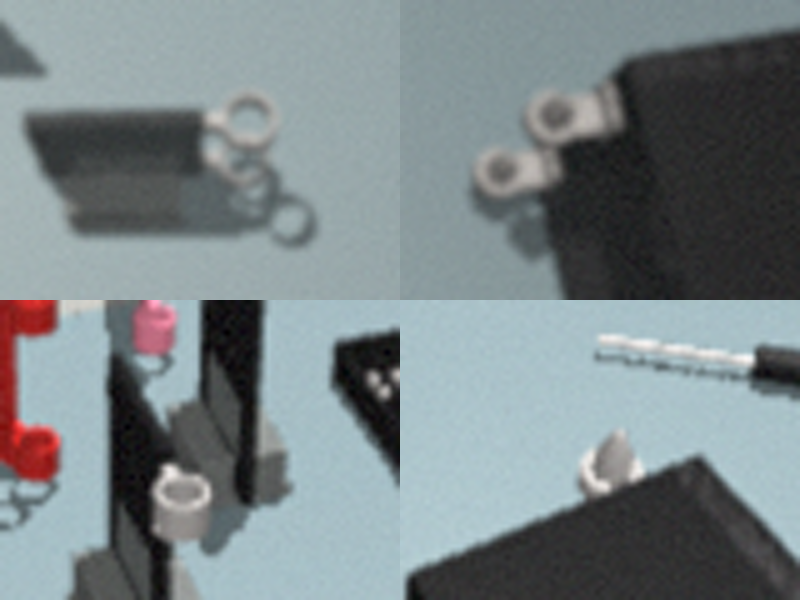

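Confirmed: the near black panel with steel rings (top (435,297)) is the door, and the far black one without rings is the cover. Now I compute the hinge position and the tool-frame moves.

```bash
cat >> h.py <<'E'
def ray(p,u,v,z):
    K=p["K"];T=p["world_from_camera"];r=T[:3,:3]@np.array([(u-K[0,2])/K[0,0],(v-K[1,2])/K[1,1],1]);o=T[:3,3]
    return np.round(o+r*(z-o[2])/r[2],4)
E
python3 - <<'E'
from h import *
from station import r
from scipy.spatial.transform import Rotation as R
im,d,p=pickle.load(open("top0.pkl","rb"));W=cloud(im,d,p)
print("up ring",ray(p,386.6,152.6,.18),"up tip",ray(p,386.6,152.4,.203),"low",ray(p,375.6,164,.05))
for z0,z1 in((.165,.18),(.18,.21),(.035,.055),(.055,.08)):
    m=box(W,.52,.64,-.28,-.2,z0,z1);q=W[m];print(z0,len(q),rect(q),q.mean(0).round(3))
im2,d2,p2=pickle.load(open("side0.pkl","rb"));W2=cloud(im2,d2,p2)
print("side tip",ray(p2,343.6,256.4,.203))
for z0,z1 in((.165,.18),(.18,.21)):
    m=box(W2,.52,.64,-.28,-.2,z0,z1);q=W2[m];print(z0,len(q),rect(q),q.mean(0).round(3))
for n,(x0,x1,y0,y1) in dict(red=(.3,.48,-.18,-.02),r2=(.35,.5,.3,.5),r3=(.2,.38,.15,.33)).items():
    q=W[box(W,x0,x1,y0,y1,.1,.4)];print(n,rect(q),q.min(0).round(3),q.max(0).round(3))
s=r.observe();print(R.from_quat(s["ee_rot"]).as_matrix().round(3))
# housing: min rect already 8.0; front edge fit
b=box(W,.35,.7,-.55,-.2,.205,.225);q=W[b];c,s_,a=rect(q);print(c,s_,a,cv2.boxPoints((tuple(map(float,c)),tuple(map(float,s_)),float(a))))
E
```

```text
up ring [ 0.5616 -0.2557  0.18  ] up tip [ 0.5556 -0.2486  0.203 ] low [ 0.5605 -0.2555  0.05  ]
0.165 79 (array([ 560.6, -258.1]), array([30.4, 44.6]), 4.3) [ 0.56  -0.255  0.172]
0.18 34 (array([ 558.6, -250.2]), array([18.2, 13.3]), 57.1) [ 0.559 -0.25   0.192]
0.035 67 (array([ 561. , -257.3]), array([42.9, 30.7]), 89.9) [ 0.56  -0.255  0.043]
0.055 26 (array([ 559. , -249.5]), array([16.7, 12.6]), 38.4) [ 0.56  -0.249  0.062]
side tip [ 0.5632 -0.2545  0.203 ]
0.165 53 (array([ 563.5, -254.5]), array([23.8, 31.4]), 68.1) [ 0.558 -0.256  0.176]
0.18 58 (array([ 559.9, -257.1]), array([14.2, 19.2]), 45.2) [ 0.561 -0.257  0.192]
red (array([ 385.4, -103.4]), array([ 32.2, 154.9]), 46.1) [ 0.322 -0.161  0.101] [ 0.443 -0.049  0.19 ]
r2 (array([410.6, 390.2]), array([ 33., 155.]), 25.7) [0.384 0.319 0.101] [0.455 0.464 0.191]
r3 (array([294.6, 234. ]), array([155.8,  31.7]), 43.4) [0.24  0.172 0.108] [0.354 0.293 0.192]
[[ 0.     0.443  0.897]
 [-0.     0.897 -0.443]
 [-1.    -0.     0.   ]]
[ 512.5 -365.5] [171.3 143.3] 8.0 [[ 417.7118  -306.46747]
 [ 437.65527 -448.37286]
 [ 607.2882  -424.53253]
 [ 587.3447  -282.62714]]
```

Emit:
apply_moves(rows=[{"wx": 8, "dx": -12, "gripper": -1}, {"wx": 8, "dx": -12, "gripper": -1}, {"wx": 8, "dx": -12, "gripper": -1}, {"wx": 8, "dx": -12, "gripper": -1}, {"wx": 8, "dx": -12, "gripper": -1}, {"wx": 8, "dx": -12, "gripper": -1}, {"wx": 8, "dx": -12, "gripper": -1}, {"wx": 7.7, "dx": -12, "gripper": -1}, {"gripper": -1}, {"gripper": -1}], grip_force=80)

```text
validation failed for argument at $.ro...
```

Emit:
apply_moves(rows=[{"dy": 18, "dz": 40}, {"dy": 18, "dz": 40}, {"dy": 18, "dz": 40}, {"dy": 18, "dz": 40}, {"dy": 18, "dz": 40}, {"dy": 18, "dz": 40}, {"dy": 18, "dz": 40}, {"dy": 18, "dz": 40}, {"dy": 18, "dz": 40}, {"dy": 18, "dz": 40}, {}, {}])

```text
validation failed for argument at $.ro...
```

```bash
cat > st.py <<'E'
from station import r
import numpy as np
from scipy.spatial.transform import Rotation as R
s=r.observe();print(s["time_s"],s["tool_pos"].round(4) if hasattr(s["tool_pos"],"round") else s["tool_pos"]);print(R.from_quat(s["ee_rot"]).as_matrix().round(4));print(np.round(s["joints"],2),np.round(s["wrist_force"],1),np.round(s["torque"],2),s["opening"])
E
python3 st.py
```

```text
0.6 [0.2768 0.5603 0.2313]
[[ 0.      0.4429  0.8966]
 [-0.      0.8966 -0.4429]
 [-1.     -0.      0.    ]]
[-1.01  0.51 -0.24  1.5   0.13  1.15 -0.15] [-0.3  0.1 -0.1] [ 0.02 -0.01  0.01] 1.0036420531420258
```

Validation failed; perhaps every row needs all keys.

Emit:
apply_moves(rows=[{"wx": 8.0, "wy": 0, "wz": 0, "dx": -12, "dy": 0, "dz": 0, "gripper": -1}], grip_force=80)

```text
time_s: 0.7
tool_pos: [0.2767, 0.5594, 0.2418]
ee_rot: [0.208, 0.676, -0.21, 0.675]
wrist_force: [-0.7, -0.2, 0.2]
opening: 1.001
```

Emit:
apply_moves(rows=[{"wx": 8, "wy": 0, "wz": 0, "dx": -12, "dy": 0, "dz": 0, "gripper": -1}, {"wx": 8, "wy": 0, "wz": 0, "dx": -12, "dy": 0, "dz": 0, "gripper": -1}, {"wx": 8, "wy": 0, "wz": 0, "dx": -12, "dy": 0, "dz": 0, "gripper": -1}, {"wx": 8, "wy": 0, "wz": 0, "dx": -12, "dy": 0, "dz": 0, "gripper": -1}, {"wx": 8, "wy": 0, "wz": 0, "dx": -12, "dy": 0, "dz": 0, "gripper": -1}, {"wx": 8, "wy": 0, "wz": 0, "dx": -12, "dy": 0, "dz": 0, "gripper": -1}, {"wx": 7.7, "wy": 0, "wz": 0, "dx": -12, "dy": 0, "dz": 0, "gripper": -1}, {"wx": 0, "wy": 0, "wz": 0, "dx": 0, "dy": 0, "dz": 0, "gripper": -1}, {"wx": 0, "wy": 0, "wz": 0, "dx": 0, "dy": 0, "dz": 0, "gripper": -1}])

```text
time_s: 1.6
tool_pos: [0.2767, 0.5604, 0.327]
ee_rot: [0.499, 0.501, -0.499, 0.501]
wrist_force: [-0.4, -0.4, 0.4]
opening: 1.0
```

Emit:
apply_moves(rows=[{"wx": 0, "wy": 0, "wz": 0, "dx": 0, "dy": 18, "dz": 40, "gripper": -1}, {"wx": 0, "wy": 0, "wz": 0, "dx": 0, "dy": 18, "dz": 40, "gripper": -1}, {"wx": 0, "wy": 0, "wz": 0, "dx": 0, "dy": 18, "dz": 40, "gripper": -1}, {"wx": 0, "wy": 0, "wz": 0, "dx": 0, "dy": 18, "dz": 40, "gripper": -1}, {"wx": 0, "wy": 0, "wz": 0, "dx": 0, "dy": 18, "dz": 40, "gripper": -1}, {"wx": 0, "wy": 0, "wz": 0, "dx": 0, "dy": 18, "dz": 40, "gripper": -1}, {"wx": 0, "wy": 0, "wz": 0, "dx": 0, "dy": 18, "dz": 40, "gripper": -1}, {"wx": 0, "wy": 0, "wz": 0, "dx": 0, "dy": 18, "dz": 40, "gripper": -1}, {"wx": 0, "wy": 0, "wz": 0, "dx": 0, "dy": 18, "dz": 40, "gripper": -1}, {"wx": 0, "wy": 0, "wz": 0, "dx": 0, "dy": 18, "dz": 40, "gripper": -1}, {"wx": 0, "wy": 0, "wz": 0, "dx": 0, "dy": 0, "dz": 0, "gripper": -1}, {"wx": 0, "wy": 0, "wz": 0, "dx": 0, "dy": 0, "dz": 0, "gripper": -1}])

```text
time_s: 2.8
tool_pos: [0.4569, 0.1594, 0.3266]
ee_rot: [-0.5, -0.5, 0.5, -0.5]
wrist_force: [-1.2, -0.0, 0.0]
opening: 1.0
```

```bash
python3 st.py
```

```text
2.8 [0.4569 0.1594 0.3266]
[[-1.e-03  1.e+00  2.e-04]
 [-4.e-04  2.e-04 -1.e+00]
 [-1.e+00 -1.e-03  4.e-04]]
[-0.55  0.22  0.22  1.69 -0.05  1.24 -0.33] [-1.2 -0.   0. ] [ 0.05 -0.01  0.01] 0.9998518545346
```

Emit:
apply_moves(rows=[{"wx": 0, "wy": 0, "wz": 0, "dx": 20, "dy": 2.5, "dz": 2, "gripper": -1}, {"wx": 0, "wy": 0, "wz": 0, "dx": 30, "dy": 0, "dz": 0, "gripper": -1}, {"wx": 0, "wy": 0, "wz": 0, "dx": 30, "dy": 0, "dz": 0, "gripper": -1}, {"wx": 0, "wy": 0, "wz": 0, "dx": 30, "dy": 0, "dz": 0, "gripper": -1}, {"wx": 0, "wy": 0, "wz": 0, "dx": 30, "dy": 0, "dz": 0, "gripper": -1}, {"wx": 0, "wy": 0, "wz": 0, "dx": 15, "dy": 0, "dz": 0, "gripper": -1}, {"wx": 0, "wy": 0, "wz": 0, "dx": 10, "dy": 0, "dz": 0, "gripper": -1}, {"wx": 0, "wy": 0, "wz": 0, "dx": 0, "dy": 0, "dz": 0, "gripper": -1}, {"wx": 0, "wy": 0, "wz": 0, "dx": 0, "dy": 0, "dz": 0, "gripper": -1}])

```text
time_s: 3.7
tool_pos: [0.4595, 0.1591, 0.1627]
ee_rot: [0.5, 0.5, -0.499, 0.5]
wrist_force: [0.3, -0.2, -0.1]
opening: 1.003
```

Emit:
apply_moves(rows=[{"wx": 0, "wy": 0, "wz": 0, "dx": 0, "dy": 0, "dz": 0, "gripper": 1}, {"wx": 0, "wy": 0, "wz": 0, "dx": 0, "dy": 0, "dz": 0, "gripper": 1}, {"wx": 0, "wy": 0, "wz": 0, "dx": 0, "dy": 0, "dz": 0, "gripper": 1}, {"wx": 0, "wy": 0, "wz": 0, "dx": 0, "dy": 0, "dz": 0, "gripper": 1}, {"wx": 0, "wy": 0, "wz": 0, "dx": 0, "dy": 0, "dz": 0, "gripper": 1}, {"wx": 0, "wy": 0, "wz": 0, "dx": 0, "dy": 0, "dz": 0, "gripper": 1}, {"wx": 0, "wy": 0, "wz": 0, "dx": 0, "dy": 0, "dz": 0, "gripper": 1}, {"wx": 0, "wy": 0, "wz": 0, "dx": 0, "dy": 0, "dz": 0, "gripper": 1}, {"wx": 0, "wy": 0, "wz": 0, "dx": 0, "dy": 0, "dz": 0, "gripper": 1}, {"wx": 0, "wy": 0, "wz": 0, "dx": 0, "dy": 0, "dz": 0, "gripper": 1}], grip_force=100)

```text
time_s: 4.7
tool_pos: [0.4596, 0.1585, 0.1626]
ee_rot: [0.5, 0.5, -0.5, 0.5]
wrist_force: [-1.4, 0.6, 5.3]
opening: 0.101
```

```bash
python3 st.py
```

```text
4.7 [0.4596 0.1585 0.1626]
[[ 6.e-04  1.e+00  2.e-04]
 [ 4.e-04  2.e-04 -1.e+00]
 [-1.e+00  6.e-04 -4.e-04]]
[-0.52  0.37  0.2   1.96 -0.1   0.82 -0.27] [-1.4  0.6  5.3] [ 0.03  0.29 -0.03] 0.10142115539035954
```

Emit:
apply_moves(rows=[{"wx": 0, "wy": 0, "wz": 0, "dx": -8, "dy": 0, "dz": 0, "gripper": 1}, {"wx": 0, "wy": 0, "wz": 0, "dx": -8, "dy": 0, "dz": 0, "gripper": 1}, {"wx": 0, "wy": 0, "wz": 0, "dx": -10, "dy": 0, "dz": 0, "gripper": 1}, {"wx": 0, "wy": 0, "wz": 0, "dx": -10, "dy": 0, "dz": 0, "gripper": 1}, {"wx": 0, "wy": 0, "wz": 0, "dx": -10, "dy": 0, "dz": 0, "gripper": 1}, {"wx": 0, "wy": 0, "wz": 0, "dx": -10, "dy": 0, "dz": 0, "gripper": 1}, {"wx": 0, "wy": 0, "wz": 0, "dx": -10, "dy": 0, "dz": 0, "gripper": 1}, {"wx": 0, "wy": 0, "wz": 0, "dx": -6, "dy": 0, "dz": 0, "gripper": 1}, {"wx": 0, "wy": 0, "wz": 0, "dx": -3, "dy": 0, "dz": 0, "gripper": 1}, {"wx": 0, "wy": 0, "wz": 0, "dx": 0, "dy": 0, "dz": 0, "gripper": 1}, {"wx": 0, "wy": 0, "wz": 0, "dx": 0, "dy": 0, "dz": 0, "gripper": 1}])

```text
time_s: 5.8
tool_pos: [0.4592, 0.1583, 0.237]
ee_rot: [-0.5, -0.5, 0.5, -0.5]
wrist_force: [-0.2, 0.6, -3.5]
opening: 0.1
```

Emit:
apply_moves(rows=[{"wx": 0, "wy": 0, "wz": 0, "dx": 0, "dy": 5, "dz": 10, "gripper": 1}, {"wx": 0, "wy": 0, "wz": 0, "dx": 0, "dy": 10, "dz": 20, "gripper": 1}, {"wx": 0, "wy": 0, "wz": 0, "dx": 0, "dy": 15, "dz": 25, "gripper": 1}, {"wx": 0, "wy": 0, "wz": 0, "dx": 0, "dy": 15, "dz": 30, "gripper": 1}, {"wx": 0, "wy": 0, "wz": 0, "dx": 0, "dy": 15, "dz": 35, "gripper": 1}, {"wx": 0, "wy": 0, "wz": 0, "dx": 0, "dy": 15, "dz": 35, "gripper": 1}, {"wx": 0, "wy": 0, "wz": 0, "dx": 0, "dy": 10, "dz": 35, "gripper": 1}, {"wx": 0, "wy": 0, "wz": 0, "dx": 0, "dy": 8, "dz": 30, "gripper": 1}, {"wx": 0, "wy": 0, "wz": 0, "dx": 0, "dy": 5, "dz": 25, "gripper": 1}, {"wx": 0, "wy": 0, "wz": 0, "dx": 0, "dy": 2, "dz": 20, "gripper": 1}, {"wx": 0, "wy": 0, "wz": 0, "dx": 0, "dy": 0, "dz": 10, "gripper": 1}, {"wx": 0, "wy": 0, "wz": 0, "dx": 0, "dy": 0, "dz": 0, "gripper": 1}])

```text
time_s: 7.0
tool_pos: [0.5588, -0.1188, 0.2369]
ee_rot: [-0.5, -0.499, 0.501, -0.499]
wrist_force: [0.4, -0.0, -3.6]
opening: 0.099
```

```bash
cat > look.py <<'E'
import sys
from h import *
from station import cams,r
n=sys.argv[1]
for c in("top","side"):
    im,d=cams.snapshot(c);pickle.dump((im,d,cams.camera_params(c)),open(c+n+".pkl","wb"))
    u,v=(300,90) if c=="top" else (250,130)
    cv2.imwrite(f"pics/{c}{n}.png",cv2.resize(im[v:v+150,u:u+120],(400,500),interpolation=cv2.INTER_CUBIC)[:,:,::-1])
a=cv2.hconcat([cv2.imread(f"pics/top{n}.png"),cv2.imread(f"pics/side{n}.png")]);cv2.imwrite(f"pics/both{n}.png",a)
E
python3 look.py 1; python3 st.py
```

```text
7.1 [ 0.5593 -0.1157  0.237 ]
[[-7.e-04  1.e+00  7.e-04]
 [ 1.e-03  7.e-04 -1.e+00]
 [-1.e+00 -7.e-04 -1.e-03]]
[-0.02  0.43  0.28  1.64 -0.13  1.09  0.29] [ 0.3  0.3 -4.1] [ 0.09 -0.04  0.01] 0.10341715227382581
```

View pics/both1.png

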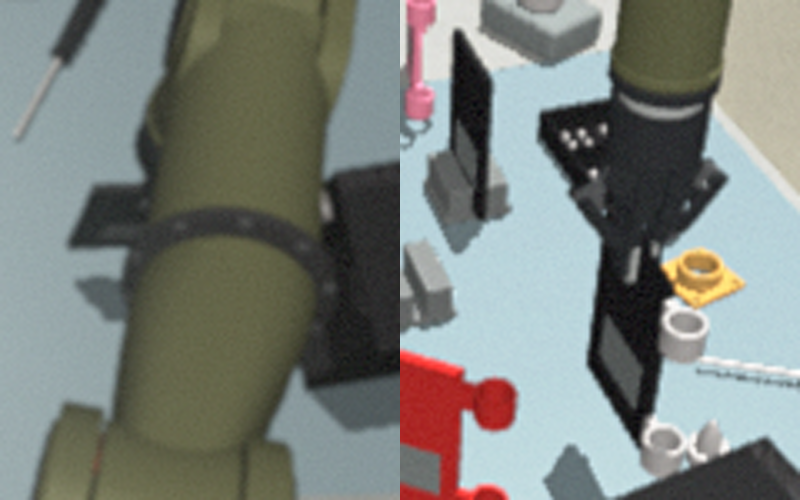

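The door is held upright. In the side view its upper socket is at about (685,330) and its lower one at (660,447), beside the upper pintle tip at (710,430). Measuring the socket axis.

```bash
python3 - <<'E'
from h import *
from scipy.optimize import least_squares
def cyl(q,R,x0):
    f=lambda x: np.hypot(q[:,0]-x[0],q[:,1]-x[1])-R
    s=least_squares(f,x0,loss="soft_l1",f_scale=.002);return s.x.round(4),np.abs(f(s.x)).mean().round(4)
im,d,p=pickle.load(open("side1.pkl","rb"));W=cloud(im,d,p)
for n,z0,z1 in(("upper",.226,.253),("lower",.1,.124)):
    m=box(W,.53,.59,-.222,-.178,z0,z1);q=W[m]
    out=q[(q[:,1]<-.2)] if 0 else q
    print(n,len(q),q.min(0).round(3),q.max(0).round(3),"outer fit",cyl(out,.0175,[.56,-.2]))
m=box(W,.53,.59,-.225,-.175,.22,.27);q=W[m];print("upper zmax",np.percentile(q[:,2],[1,50,97]).round(3))
t=q[q[:,2]>.252];print("rim",len(t),rect(t),t.mean(0).round(4))
# same fit on initial scene sockets
im,d,p0=pickle.load(open("side0.pkl","rb"));W0=cloud(im,d,p0)
for z0,z1 in((.155,.179),(.028,.05)):
    q=W0[box(W0,.43,.49,.052,.094,z0,z1)];print("init",len(q),cyl(q,.0175,[.46,.075]))
# pintle taper points, initial
for z0,z1 in((.177,.186),(.186,.194),(.194,.204)):
    q=W0[box(W0,.53,.59,-.28,-.23,z0,z1)];print("pin",len(q),q.mean(0).round(4),cyl(q,.010,[.56,-.252]) if z0<.18 else "")
mm=box(W,.40,.7,-.18,0,.1,.23);q=W[mm]; 
q=q[np.abs(q[:,0]-.56)<.02];e=np.polyfit(q[:,1],q[:,0],1);g=np.polyfit(q[:,2],q[:,0],1);print("face slope x/y deg",np.degrees(e[0]).round(2),"x/z",np.degrees(g[0]).round(2),len(q))
E
```

```text
upper 128 [ 0.543 -0.218  0.23 ] [ 0.576 -0.183  0.253] outer fit (array([ 0.561 , -0.1991]), np.float64(0.0018))
lower 120 [ 0.543 -0.216  0.101] [ 0.58  -0.183  0.124] outer fit (array([ 0.5604, -0.1988]), np.float64(0.0022))
upper zmax [0.23  0.249 0.26 ]
rim 92 (array([ 560. , -198.5]), array([34. , 36.7]), 36.5) [ 0.5604 -0.1984  0.2565]
init 89 (array([0.4613, 0.0763]), np.float64(0.0017))
init 82 (array([0.4607, 0.0759]), np.float64(0.0019))
pin 26 [ 0.5571 -0.2573  0.1808] (array([ 0.5622, -0.2524]), np.float64(0.0017))
pin 28 [ 0.5605 -0.257   0.1899] 
pin 17 [ 0.562  -0.2555  0.1982] 
face slope x/y deg -0.76 x/z -0.06 755
```

Relative to the pintle in the same camera, the remaining shift is about +1.5 mm x and -53.5 mm y. Moving in at height.

Emit:
apply_moves(rows=[{"wx": 0, "wy": 0, "wz": 0, "dx": 0, "dy": 1.5, "dz": 8, "gripper": 1}, {"wx": 0, "wy": 0, "wz": 0, "dx": 0, "dy": 0, "dz": 10, "gripper": 1}, {"wx": 0, "wy": 0, "wz": 0, "dx": 0, "dy": 0, "dz": 10, "gripper": 1}, {"wx": 0, "wy": 0, "wz": 0, "dx": 0, "dy": 0, "dz": 10, "gripper": 1}, {"wx": 0, "wy": 0, "wz": 0, "dx": 0, "dy": 0, "dz": 8, "gripper": 1}, {"wx": 0, "wy": 0, "wz": 0, "dx": 0, "dy": 0, "dz": 5, "gripper": 1}, {"wx": 0, "wy": 0, "wz": 0, "dx": 0, "dy": 0, "dz": 2.5, "gripper": 1}, {"wx": 0, "wy": 0, "wz": 0, "dx": 0, "dy": 0, "dz": 0, "gripper": 1}, {"wx": 0, "wy": 0, "wz": 0, "dx": 0, "dy": 0, "dz": 0, "gripper": 1}, {"wx": 0, "wy": 0, "wz": 0, "dx": 0, "dy": 0, "dz": 0, "gripper": 1}])

```text
time_s: 8.1
tool_pos: [0.5611, -0.1695, 0.2373]
ee_rot: [0.5, 0.5, -0.5, 0.5]
wrist_force: [0.1, -0.7, -4.4]
opening: 0.105
```

```bash
python3 look.py 2; python3 st.py; python3 - <<'E'
from h import *
from scipy.optimize import least_squares
im,d,p=pickle.load(open("side2.pkl","rb"));W=cloud(im,d,p)
q=W[box(W,.53,.6,-.275,-.23,.226,.253)];f=lambda x:np.hypot(q[:,0]-x[0],q[:,1]-x[1])-.0175
print(least_squares(f,[.56,-.25],loss="soft_l1",f_scale=.002).x.round(4),len(q))
E
```

```text
8.2 [ 0.561  -0.1696  0.2373]
[[-0.e+00  1.e+00  9.e-04]
 [ 2.e-04  9.e-04 -1.e+00]
 [-1.e+00 -0.e+00 -2.e-04]]
[ 0.07  0.45  0.29  1.6  -0.14  1.11  0.39] [ 0.4 -0.  -4.8] [ 0.1  -0.03 -0.01] 0.0974929345917591
[ 0.5632 -0.2522] 147
```

View pics/both2.png

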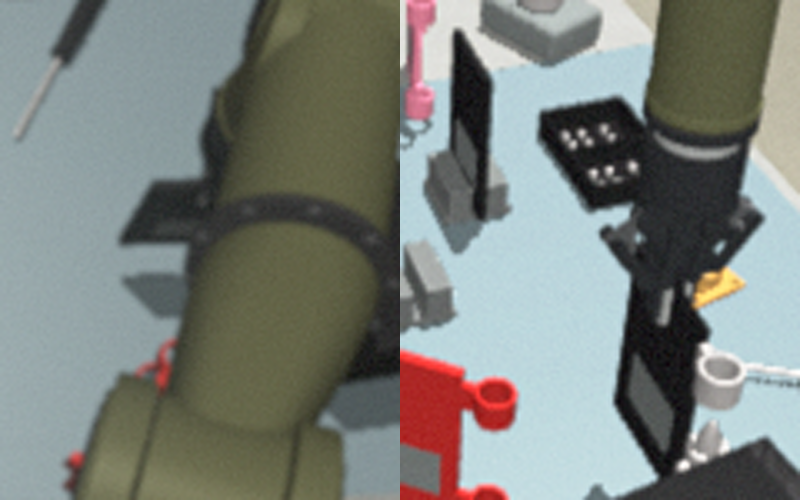

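Side view: the upper socket (718,370) stands above the pintle tip (712,422), matching to about 2 mm. Lowering, with a 1 mm nudge along -y.

Emit:
apply_moves(rows=[{"wx": 0, "wy": 0, "wz": 0, "dx": 6, "dy": 0, "dz": 1, "gripper": 1}, {"wx": 0, "wy": 0, "wz": 0, "dx": 6, "dy": 0, "dz": 0, "gripper": 1}, {"wx": 0, "wy": 0, "wz": 0, "dx": 6, "dy": 0, "dz": 0, "gripper": 1}, {"wx": 0, "wy": 0, "wz": 0, "dx": 6, "dy": 0, "dz": 0, "gripper": 1}, {"wx": 0, "wy": 0, "wz": 0, "dx": 4, "dy": 0, "dz": 0, "gripper": 1}, {"wx": 0, "wy": 0, "wz": 0, "dx": 4, "dy": 0, "dz": 0, "gripper": 1}, {"wx": 0, "wy": 0, "wz": 0, "dx": 4, "dy": 0, "dz": 0, "gripper": 1}, {"wx": 0, "wy": 0, "wz": 0, "dx": 0, "dy": 0, "dz": 0, "gripper": 1}, {"wx": 0, "wy": 0, "wz": 0, "dx": 0, "dy": 0, "dz": 0, "gripper": 1}])

```text
time_s: 9.1
tool_pos: [0.561, -0.1711, 0.2013]
ee_rot: [0.5, 0.5, -0.5, 0.5]
wrist_force: [0.9, -0.3, -4.8]
opening: 0.106
```

Emit:
apply_moves(rows=[{"wx": 0, "wy": 0, "wz": 0, "dx": 3, "dy": 0, "dz": 0, "gripper": 1}, {"wx": 0, "wy": 0, "wz": 0, "dx": 3, "dy": 0, "dz": 0, "gripper": 1}, {"wx": 0, "wy": 0, "wz": 0, "dx": 3, "dy": 0, "dz": 0, "gripper": 1}, {"wx": 0, "wy": 0, "wz": 0, "dx": 3, "dy": 0, "dz": 0, "gripper": 1}, {"wx": 0, "wy": 0, "wz": 0, "dx": 2, "dy": 0, "dz": 0, "gripper": 1}, {"wx": 0, "wy": 0, "wz": 0, "dx": 0, "dy": 0, "dz": 0, "gripper": 1}, {"wx": 0, "wy": 0, "wz": 0, "dx": 0, "dy": 0, "dz": 0, "gripper": 1}])

```text
time_s: 9.8
tool_pos: [0.561, -0.1711, 0.1873]
ee_rot: [0.5, 0.5, -0.5, 0.5]
wrist_force: [0.7, -0.6, -4.5]
opening: 0.091
```

Emit:
apply_moves(rows=[{"wx": 0, "wy": 0, "wz": 0, "dx": 1.5, "dy": 0, "dz": 0, "gripper": 1}, {"wx": 0, "wy": 0, "wz": 0, "dx": 1.5, "dy": 0, "dz": 0, "gripper": 1}, {"wx": 0, "wy": 0, "wz": 0, "dx": 1, "dy": 0, "dz": 0, "gripper": 1}, {"wx": 0, "wy": 0, "wz": 0, "dx": 0, "dy": 0, "dz": 0, "gripper": 1}, {"wx": 0, "wy": 0, "wz": 0, "dx": 0, "dy": 0, "dz": 0, "gripper": 1}])

```text
time_s: 10.3
tool_pos: [0.561, -0.1711, 0.1833]
ee_rot: [0.5, 0.5, -0.5, 0.5]
wrist_force: [-0.1, 0.4, -3.9]
opening: 0.101
```

```bash
python3 look.py 3; python3 st.py; python3 - <<'E'
from h import *
im,d,p=pickle.load(open("side3.pkl","rb"));W=cloud(im,d,p)
q=W[box(W,.53,.6,-.28,-.23,.17,.215)];print(rect(q),np.percentile(q[:,2],[50,90,98]).round(4))
E
```

```text
10.4 [ 0.561  -0.1711  0.1834]
[[ 1.e-04  1.e+00  2.e-04]
 [-1.e-04  2.e-04 -1.e+00]
 [-1.e+00  1.e-04  1.e-04]]
[ 0.08  0.5   0.28  1.68 -0.16  0.98  0.41] [-0.5  0.1 -4.8] [ 0.01 -0.04  0.03] 0.10185279460197028
(array([ 563.5, -252.5]), array([38.7, 34.1]), 52.7) [0.1971 0.2047 0.2064]
```

View pics/both3.png

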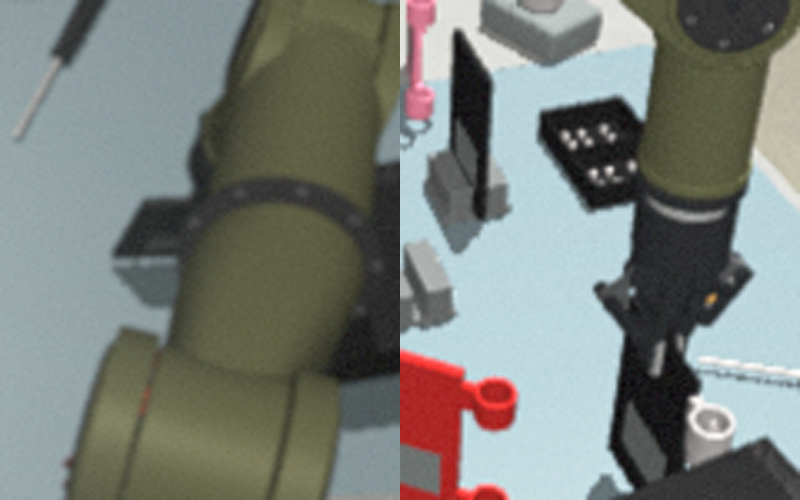

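The socket at (712,422) now encloses the pintle tip, and there is no contact load yet. Feeling for the shoulder in 1 mm steps.

Emit:
apply_moves(rows=[{"wx": 0, "wy": 0, "wz": 0, "dx": 1, "dy": 0, "dz": 0, "gripper": 1}, {"wx": 0, "wy": 0, "wz": 0, "dx": 0, "dy": 0, "dz": 0, "gripper": 1}, {"wx": 0, "wy": 0, "wz": 0, "dx": 0, "dy": 0, "dz": 0, "gripper": 1}])

```text
time_s: 10.7
tool_pos: [0.5611, -0.1711, 0.1826]
ee_rot: [0.5, 0.5, -0.5, 0.5]
wrist_force: [-0.1, 0.0, -0.7]
opening: 0.102
```

Emit:
apply_moves(rows=[{"wx": 0, "wy": 0, "wz": 0, "dx": 1, "dy": 0, "dz": 0, "gripper": 1}, {"wx": 0, "wy": 0, "wz": 0, "dx": 0, "dy": 0, "dz": 0, "gripper": 1}, {"wx": 0, "wy": 0, "wz": 0, "dx": 0, "dy": 0, "dz": 0, "gripper": 1}])

```text
time_s: 11.0
tool_pos: [0.5613, -0.1711, 0.1824]
ee_rot: [0.5, 0.5, -0.5, 0.5]
wrist_force: [-2.3, 2.4, 4.8]
opening: 0.103
```

Contact at the expected home height. Releasing and withdrawing upward.

Emit:
apply_moves(rows=[{"wx": 0, "wy": 0, "wz": 0, "dx": -1, "dy": 0, "dz": 0, "gripper": 1}, {"wx": 0, "wy": 0, "wz": 0, "dx": 0, "dy": 0, "dz": 0, "gripper": 0.4}, {"wx": 0, "wy": 0, "wz": 0, "dx": 0, "dy": 0, "dz": 0, "gripper": 0.2}, {"wx": 0, "wy": 0, "wz": 0, "dx": 0, "dy": 0, "dz": 0, "gripper": 0}, {"wx": 0, "wy": 0, "wz": 0, "dx": 0, "dy": 0, "dz": 0, "gripper": 0}, {"wx": 0, "wy": 0, "wz": 0, "dx": 0, "dy": 0, "dz": 0, "gripper": 0}, {"wx": 0, "wy": 0, "wz": 0, "dx": 0, "dy": 0, "dz": 0, "gripper": 0}])

```text
time_s: 11.7
tool_pos: [0.561, -0.1711, 0.1823]
ee_rot: [0.5, 0.5, -0.5, 0.5]
wrist_force: [0.0, 0.2, -0.5]
opening: 0.5
```

Emit:
apply_moves(rows=[{"wx": 0, "wy": 0, "wz": 0, "dx": -8, "dy": 0, "dz": 0, "gripper": 0}, {"wx": 0, "wy": 0, "wz": 0, "dx": -12, "dy": 0, "dz": 0, "gripper": 0}, {"wx": 0, "wy": 0, "wz": 0, "dx": -20, "dy": 0, "dz": 0, "gripper": 0}, {"wx": 0, "wy": 0, "wz": 0, "dx": -25, "dy": 0, "dz": 0, "gripper": 0}, {"wx": 0, "wy": 0, "wz": 0, "dx": -25, "dy": 0, "dz": 0, "gripper": 0}, {"wx": 0, "wy": 0, "wz": 0, "dx": -20, "dy": 0, "dz": -20, "gripper": 0}, {"wx": 0, "wy": 0, "wz": 0, "dx": -10, "dy": 0, "dz": -40, "gripper": 0}, {"wx": 0, "wy": 0, "wz": 0, "dx": 0, "dy": 0, "dz": -40, "gripper": 0}, {"wx": 0, "wy": 0, "wz": 0, "dx": 0, "dy": 0, "dz": -40, "gripper": 0}, {"wx": 0, "wy": 0, "wz": 0, "dx": 0, "dy": 0, "dz": -40, "gripper": 0}, {"wx": 0, "wy": 0, "wz": 0, "dx": 0, "dy": 0, "dz": -20, "gripper": 0}, {"wx": 0, "wy": 0, "wz": 0, "dx": 0, "dy": 0, "dz": 0, "gripper": 0}])

```text
time_s: 12.9
tool_pos: [0.561, 0.0333, 0.3033]
ee_rot: [0.499, 0.502, -0.498, 0.501]
wrist_force: [0.5, -0.5, -0.4]
opening: 0.5
```

```bash
python3 look.py 4; python3 st.py; python3 - <<'E'
from h import *
for c in("side4","top4"):
    W=cloud(*pickle.load(open(c+".pkl","rb")))
    q=W[box(W,.53,.6,-.275,-.233,.17,.22)];print(c,"socket",len(q),rect(q) if len(q)>5 else"",np.percentile(q[:,2],[50,90,98]).round(4))
    q=W[box(W,.5,.62,-.225,-.10,.203,.225)];print("door top",len(q),rect(q),q.mean(0).round(3))
    q=W[box(W,.52,.63,.22,.40,.185,.2)];print("cover",len(q),rect(q) if len(q)>5 else "")
E
```

```text
13.0 [0.561  0.0286 0.3032]
[[ 1.1e-03  1.0e+00  7.0e-04]
 [-6.0e-04  7.0e-04 -1.0e+00]
 [-1.0e+00  1.1e-03  6.0e-04]]
[-0.27  0.36  0.25  1.55 -0.09  1.24  0.  ] [0.1 0.1 0.6] [-0.03 -0.   -0.04] 0.49739691696405053
side4 socket 214 (array([ 562.7, -250.9]), array([34.5, 34.5]), 1.5) [0.1959 0.2042 0.2056]
door top 179 (array([ 563., -168.]), array([113.4,  11.8]), 89.7) [ 0.562 -0.172  0.211]
cover 82 (array([579.6, 302.3]), array([111.1,  11.7]), 87.9)
top4 socket 124 (array([ 560.3, -248.2]), array([29.5, 32.4]), 87.4) [0.1941 0.203  0.2074]
door top 146 (array([ 561.5, -165.4]), array([ 12.6, 109.4]), 0.2) [ 0.561 -0.166  0.21 ]
cover 142 (array([577. , 306.3]), array([108.4,  12.8]), 86.8)
```

View pics/both4.png

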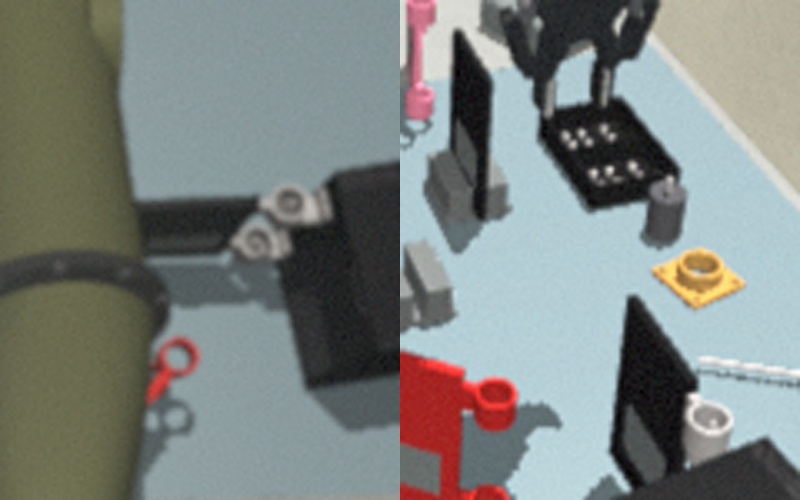

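The top view shows both sockets, (290,203) and (258,243), around their pintles. Socket top is 0.203–0.205 m against 0.203 expected when home, the cover has not moved, and the gripper is clear.

```bash
python3 -c "
from station import order
print(order.sign_off())"
```

```text
the job is handed in; nothing more can be done
None
```

I hung the black lift-off door on both pintles and handed the job in at about 13 s of simulated time, under the 43 s limit. The sign-off gives no verdict.

I pinched the door at its top edge and brought it in from the front at height. I lowered it until the load came off the wrist, at the height I had worked out for home, then let go and backed off upward.

Last checks:
- **Seating:** both pintle tips show inside their sockets in the top view. The upper socket's rim is at about 0.203–0.205 m; it should be 0.203 m when home.
- **Upright:** the door's top edge is level at about 0.21 m. Before lowering, its face leaned less than 0.1 degrees in the one direction I measured; I did not measure lean again after release.
- **Cover:** it is where it was at the start, within about 1–2 mm.
- **Gripper:** clear of everything.

The side and top cameras differ by about 2–3 mm on the socket's sideways position, which is well inside the 10 mm allowed. My first two move calls were rejected because some rows left out number fields; nothing moved.

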